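Make up two microscope kits

ROBOT

A 6-joint arm with a two-finger parallel gripper is mounted at the origin on the work surface. World frame = base frame: x ahead of the robot, y to its left, z up, the work surface at z = 0. Lengths are in mm, angles in degrees, forces in N, time in s.
With the tool pointing down it reaches from about 300 to 750 mm from the base axis. Payload 8.5 kg.
Tool frame: the origin (TCP) lies midway between the tips of the shut fingers; the grasp point (between the pads) lies grasp_offset behind it (grasp_offset is the distance from the TCP to the grasp point, in mm); z points along the fingers, y is the line along which they close (so a half turn about z gives the same grasp; the last joint's range is limited). The gripper opens to 88 mm and grips with 3 to 60 N. Pads are 18 mm wide; open, the fingers measure 123 mm over their backs; the gripper's body (75 mm by 187 mm) begins 45 mm behind the grasp point.
Start: joints at [62.091, 21.807, 74.336, -0, 83.858, -12.336], TCP at [147.648, 529.793, 200.748] pointing down, gripper open.
Joint ranges: [-178.18, 178.18], [-50.72, 133.34], [12.68, 142.11], [-81.47, 261.47], [9.98, 163.14], [-165.26, 165.26]. Speed limits (degrees/s): [136.94, 136.94, 180, 180, 180, 180].

INTERFACE

Orientations are given as [roll, pitch, yaw] about the fixed x, y, z axes, in that order (R = Rz(yaw) Ry(pitch) Rx(roll)).
In Python, from workcell import * gives the robot as it stands.
- The arm moves only by the shell command python3 -m crank 'ROWS'. ROWS is JSON, a list of rows, each an object with "offset": the shift along the tool's x, y, z scaled (see below), a list of three; "angular": the turn, a rotation vector about the tool's x, y, z scaled (see below), a list of three; "fingers": the closure, from 0 (fully open) to 1 (shut). A call has 1 to 20 rows; each row shifts and turns the commanded pose from where the row before left it, along the tool's axes as they then stand; what a row does not reach is not made up. The controller multiplies each number of a shift by 0.5 m and each number of a turn by 60 degrees. A row lasts 1/10 s, in which the tool goes at most 50 mm and 8.59 degrees, less where a joint would pass 70% of its speed; a pose out of reach is approached as far as the arm can. A call with a number of a shift or a turn outside -1 to 1 is refused whole. A call with a gripper value outside its range is refused whole. The fingers move at their own pace and stop on an object; the grip force is fixed at half the most. Time passes only in rows, so rows that do not move let the fingers close. It gives the time, the measured TCP pose, the force, the opening and the grip force at its end, in the units of the state.
- state(): the state, without advancing time (a new reading comes with each control period).
- grab_frame(name): name is "scene" or "top" or "wrist"; returns a dict with "image" (420x560x3 uint8, red, green, blue), "mtx" (3x3 intrinsics, pixels), "xyz" and "rotation" of the camera in the world; the wrist camera has in their place "mount" (4x4, takes a point from camera to tool coordinates, whose origin is the TCP and whose axes are the flange's). Camera axes: x right, y down, z forward; pixel columns grow to the right and rows downward; lengths in mm; the calibration is good to about 2 mm. A picture is of the moment at which its call begins: read the wrist's pose just before it. There is no depth.
- sign_off(): hands the job in; it is judged then, once.
The state is a dict: "time": time; "joint_positions": joint angles; "qd": joint speeds; "effort": joint torques, N m; "ee_pos": TCP position; "orientation": TCP orientation; "force": force on the tool from outside, world axes, zero at the start; "wrist_torque": the same for the moment, N m; "finger_gap": finger opening in mm; "grip_force": force on a finger pad.
Only numpy, scipy, OpenCV 4.12 (cv2) and the standard library are available. Lean on these libraries where they do the work, as an engineer would, in place of code of your own. Each camera call takes 0.05 s, during which the arm holds its last target. There are 200 camera calls.

TASK

Make up the two microscope kits from the stock on the bench. In the longer tray put the oil-immersion kit: the slide box lying flat in the large compartment along the tray, and the long slender objective and the small oil bottle in the two small compartments, one in each, either way round; in the shorter tray put the survey kit: the short squat objective and the eyepiece, one to a compartment. Everything ends standing as it stands now, on the tray's floor; tip nothing over, and leave the big stain bottle and the specimen jar where they are.

Things in the scene. Friction and masses are not known exactly. Their poses are not given: they have to be found in the camera images.
- tray_three: The longer white enamelled kit tray, fixed on the bench, with three open compartments in a row: outside 242 x 78 mm, walls 4 mm thick and 10 mm high over all, floor 3 mm thick (walls stand 7 mm above the floor). Origin: centre of its underside, on the bench; x along the row, z up. The large compartment (inside 106 x 70 mm, for the slide box) has its centre at x = -64 mm, the two small ones (inside 60 x 70 mm) at x = +23 mm and x = +87 mm, all at y = 0.
- tray_two: The shorter white enamelled kit tray, fixed on the bench, with two equal open compartments (inside 60 x 70 mm): outside 132 x 78 mm, same walls and floor as the other tray. Origin: centre of its underside, on the bench; x along the row, z up. The compartments' centres lie at x = -32 mm and x = +32 mm, y = 0.
- long_objective_mid (a point): Long slender microscope objective, steel: barrel 26 mm in diameter up to 42 mm, then a cone to a narrow nose 12 mm across; 62 mm high. Loose, stands upright on the bench; round, so any yaw will do. This point is on its axis, half-way up; z up.
- short_objective_mid (a point): Short squat microscope objective, steel with a dark band: 32 mm in diameter up to 41 mm, then a 24 mm rim; 44 mm high. Grip its upper half so that the fingers stay above the tray's walls. Loose, stands upright on the bench; round, so any yaw will do. This point is on its axis, half-way up; z up.
- eyepiece_mid (a point): Black microscope eyepiece standing on its wide eye end: lower part 38 mm in diameter and 24 mm high, above it a tube 23 mm in diameter up to 56 mm, which is the place to grip. Loose, stands upright on the bench; round, so any yaw will do. This point is on its axis, half-way up; z up.
- oil_bottle_mid (a point): Small immersion-oil bottle of amber glass with a pale label and a black cap: body 31 mm in diameter and 46 mm high, neck 20 mm, cap 21 mm in diameter; 68 mm high. The smaller of the two amber bottles. Loose, stands upright on the bench; round, so any yaw will do. This point is on its axis, half-way up; z up.
- slide_box_mid (a point): Closed white plastic slide box, rectangular, 84 mm long (its x) x 40 mm wide (its y) x 42 mm high, loose on the bench. Grip it across the 40 mm. This point is its centre, half-way up; z up.
- stain_bottle_mid (a point): Bystander, to be left alone: the large amber stain bottle with a white cap, 46 mm in diameter and 95 mm high, loose. This point is half-way up its axis.
- specimen_jar_mid (a point): Bystander, to be left alone: clear specimen jar with a wide white lid, 47 mm in diameter and 56 mm high, loose. This point is half-way up its axis.
- petri_dish: Bystander, fixed on the bench among the stock: a low clear petri dish with lid, 59 mm in diameter and 14 mm high. Origin: centre of its underside.
Not all that is in view belongs to the job. Leave any green or yellow look-alike of the part that bears eyepiece_mid alone.

How it is judged:
By the outcome, as a careful person would: the job done as asked, in the order asked, and still so for the second after the job is handed in, with the robot touching nothing.
It also fails if it takes over 128 s, if anything falls off the work surface, if the arm or the gripper's body presses on something with over 40 N, if the wrist force passes 120 N, or if a joint passes its speed limit or range.

## Working session

There is one attempt and no reset: what is moved stays moved. The work goes in short steps, Python scripts to look and compute and a shell command to move; the robot and the scene stay as the last step left them, time stands still between calls to the robot, and variables do not carry over. Pictures are saved under pics/ and viewed, at most 14 in all, crops included, and the job is handed in when it is done.

```bash
mkdir -p pics; ls; python3 - <<'E'
from workcell import *
import cv2
s=state();print(s)
for n in("top","scene"):
    f=grab_frame(n);cv2.imwrite(f"pics/{n}0.png",f["image"][:,:,::-1]);print(n,f["mtx"],f["xyz"],f["rotation"])
f=grab_frame("wrist");cv2.imwrite("pics/wrist0.png",f["image"][:,:,::-1]);print(f["mtx"],f["mount"])
E
```

```text
pics
{'time': 0.0, 'joint_positions': array([ 6.20910093e+01,  2.18398325e+01,  7.43855188e+01, -4.38024195e-04,
        8.38589582e+01, -1.23365696e+01]), 'qd': array([-0.06273001,  0.02203984,  0.0181925 , -0.05547274,  0.04586787,
       -0.02795475]), 'effort': array([ 1.27460235e-04, -4.37934244e+01, -2.24558330e+01,  7.13228784e-02,
        3.52519553e-02, -1.63556497e-04]), 'ee_pos': array([147.49585517, 529.49248422, 200.14416594]), 'orientation': array([-1.79917544e+02, -1.75876559e-02,  1.64427613e+02]), 'force': array([-0.12521516,  0.08899171, -0.12882835]), 'wrist_torque': array([ 0.08843169, -0.00464768, -0.04461908]), 'grip_force': 0.0, 'finger_gap': 87.73464668534842}
top [[431.76151898   0.         284.08405572]
 [  0.         431.76151898 205.19686587]
 [  0.           0.           1.        ]] [365.21880719   2.15868325 991.60041162] [-171.86149816   -1.32334155  -90.13503227]
scene [[382.10812117   0.         281.32378624]
 [  0.         382.10812117 212.50761855]
 [  0.           0.           1.        ]] [1081.13970108  156.28433415  511.89731065] [-125.46420625   -1.01639445  105.23365364]
[[357.92332993   0.         280.04511594]
 [  0.         357.92332993 211.14484214]
 [  0.           0.           1.        ]] [[-7.14913994e-04 -9.58291971e-01 -2.85790112e-01  7.29783086e+01]
 [ 9.99999733e-01 -6.41365882e-04 -3.50949959e-04  8.48130748e-01]
 [ 1.53016500e-04 -2.85790286e-01  9.58292173e-01 -1.85373410e+02]
 [ 0.00000000e+00  0.00000000e+00  0.00000000e+00  1.00000000e+00]]
```

View pics/top0.png

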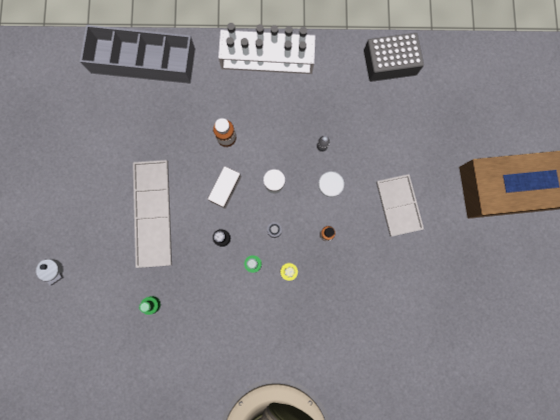

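View pics/scene0.png

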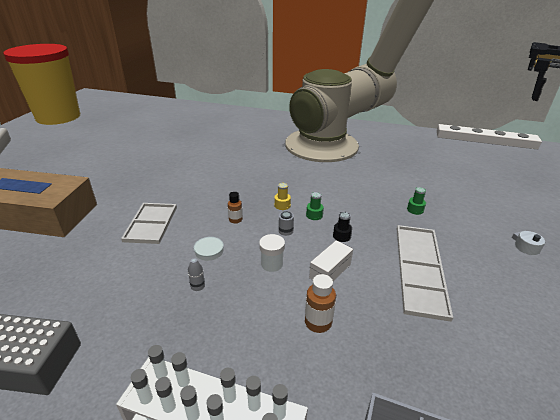

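The top view shows the eyepiece at (221,238), short objective (274,229), oil bottle (328,233), long objective (323,143), slide box (224,187), tray_three around (152,213) with its large compartment at the bottom, and tray_two at (400,205). In the scene view the green and yellow parts are the look-alikes.

```bash
cat > h.py <<'E'
import numpy as np,cv2
from scipy.spatial.transform import Rotation as R
import workcell as w
GO=getattr(w,'grasp_offset',None)
def rot(e): return R.from_euler('xyz',e,degrees=True).as_matrix()
def cast(f,px,z,s=None):
    """pixel -> world point on plane z (wrist if s, the state, is given)"""
    d=np.linalg.inv(f['mtx'])@np.array([px[0],px[1],1.])
    if s is None: o,d=np.array(f['xyz']),rot(f['rotation'])@d
    else:
        T,M=rot(s['orientation']),np.array(f['mount'])
        o,d=np.array(s['ee_pos'])+T@M[:3,3],T@M[:3,:3]@d
    return o+d*(z-o[2])/d[2]
def project(f,p,s):
    M=np.array(f['mount']);q=rot(s['orientation']).T@(np.array(p)-s['ee_pos'])
    c=M[:3,:3].T@(q-M[:3,3]);u=f['mtx']@c;return u[:2]/u[2]
def go(s,x,y,z,yaw=None):
    """numbers to write: shift along the tool axes (unit 0.5 m), turn (unit 60 deg)"""
    T=rot(s['orientation']);d=T.T@(np.array([x,y,z])-s['ee_pos'])/500
    out=[np.round(d,3)]
    if yaw is not None:
        rv=(R.from_matrix(T).inv()*R.from_euler('xyz',[180,0,yaw],degrees=True)).as_rotvec(degrees=True)/60
        out.append(np.round(rv,3))
    return out
E
python3 - <<'E'
from h import *
print([n for n in dir(w) if n[0]!='_'],GO)
im=cv2.imread('pics/top0.png')[120:320,130:430]
cv2.imwrite('pics/crop0.png',cv2.resize(im,None,fx=2.66,fy=2.66,interpolation=cv2.INTER_CUBIC))
hsv=cv2.cvtColor(cv2.imread('pics/top0.png'),cv2.COLOR_BGR2HSV)
f=w.grab_frame('top')
m=((hsv[...,2]>140)&(hsv[...,1]<60)).astype(np.uint8)
for c in cv2.findContours(m,cv2.RETR_EXTERNAL,cv2.CHAIN_APPROX_NONE)[0]:
    (cx,cy),wh,a=cv2.minAreaRect(c)
    if cv2.contourArea(c)>60 and 100<cy<330:
        b=cv2.boxPoints(((cx,cy),wh,a))
        print(np.round((cx,cy)),np.round(wh),[np.round(cast(f,(cx,cy),z)[:2]) for z in(10,42,56)],[np.round(cast(f,q,10 if max(wh)>55 or cx>380 else 42)[:2]).tolist() for q in b])
E
```

```text
['MotionError', 'grab_frame', 'grasp_offset', 'sign_off', 'state'] 18.700000000000003
[ 94. 300.] [44. 30.] [array([295., 399.]), array([297., 386.]), array([298., 381.])] [[302.0, 443.0], [351.0, 406.0], [292.0, 329.0], [243.0, 367.0]]
[106. 281.] [14. 25.] [array([335., 374.]), array([336., 362.]), array([337., 357.])] [[351.0, 389.0], [351.0, 336.0], [321.0, 334.0], [321.0, 388.0]]
[397. 295.] [46. 47.] [array([ 302., -273.]), array([ 304., -264.]), array([ 305., -260.])] [[254.0, -217.0], [357.0, -227.0], [351.0, -331.0], [248.0, -320.0]]
[251. 298.] [43. 49.] [array([297.,  54.]), array([299.,  52.]), array([300.,  51.])] [[334.0, 114.0], [355.0, 10.0], [265.0, -9.0], [245.0, 93.0]]
[252. 263.] [9. 9.] [array([374.,  53.]), array([374.,  51.]), array([374.,  50.])] [[374.0, 65.0], [388.0, 51.0], [374.0, 37.0], [360.0, 51.0]]
[ 47. 271.] [25. 23.] [array([357., 506.]), array([358., 490.]), array([358., 482.])] [[360.0, 526.0], [394.0, 494.0], [356.0, 453.0], [322.0, 485.0]]
[267. 220.] [37. 29.] [array([471.,  18.]), array([467.,  17.]), array([466.,  17.])] [[444.0, 64.0], [507.
[... 1648 characters left out ...]
ay([ 631., -574.])] [[655.0, -575.0], [656.0, -633.0], [634.0, -631.0], [633.0, -573.0]]
[248. 150.] [42. 39.] [array([635.,  63.]), array([626.,  61.]), array([622.,  60.])] [[581.0, 108.0], [671.0, 109.0], [672.0, 14.0], [581.0, 14.0]]
[391. 149.] [44. 42.] [array([ 640., -273.]), array([ 631., -264.]), array([ 627., -260.])] [[591.0, -218.0], [693.0, -224.0], [691.0, -330.0], [588.0, -322.0]]
[103. 150.] [39. 47.] [array([635., 399.]), array([627., 386.]), array([623., 380.])] [[661.0, 448.0], [681.0, 345.0], [593.0, 325.0], [573.0, 426.0]]
[219. 121.] [22. 14.] [array([706., 131.]), array([695., 127.]), array([690., 125.])] [[708.0, 154.0], [726.0, 127.0], [682.0, 100.0], [664.0, 127.0]]
```

View pics/crop0.png

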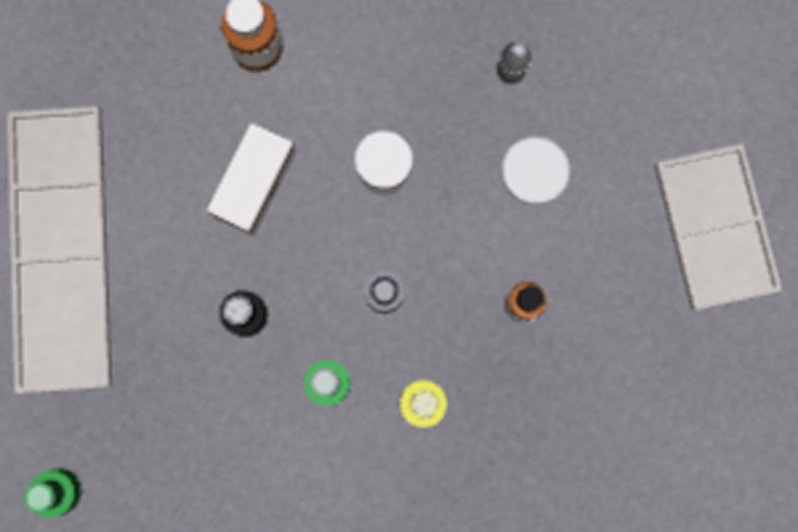

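The enlarged crop shows clean corners for both trays and for the box top, and clear cap centres. I'm casting these points next.

```bash
cat >> h.py <<'E'
def rect(P):
    P=np.array(P);c=P.mean(0);e=[P[(i+1)%4]-P[i] for i in range(4)]
    n=[np.linalg.norm(v) for v in e];v=(e[0]-e[2]) if n[0]>n[1] else (e[1]-e[3])
    return np.round(c,1),np.round(n,1),round(np.degrees(np.arctan2(v[1],v[0])),1)
E
python3 - <<'E'
from h import *
f=w.grab_frame('top')
C=lambda p,z:cast(f,(p[0]/2.66+130-.3,p[1]/2.66+120-.3),z)[:2]
print('tray3',rect([C(p,10) for p in[(9,113),(98,107),(109,385),(16,391)]]))
print('tray2',rect([C(p,10) for p in[(657,164),(743,146),(779,290),(693,308)]]))
print('box',rect([C(p,42) for p in[(253,123),(294,144),(249,232),(208,212)]]))
for n,p,z in[('short',(385,291),44),('oil',(530,298),68),('long',(517,47),62),('eye',(237,309),56),('jar',(384,159),56),('stain',(245,14),95)]: print(n,np.round(C(p,z),1))
s=w.state();print(go(s,530,145,160,180))
E
```

```text
tray3 (array([488.7, 281. ]), array([ 76.9, 240.6,  77.6, 239.8]), np.float64(-175.8))
tray2 (array([ 506.8, -288. ]), array([ 78.2, 129.4,  76.9, 128.9]), np.float64(-168.2))
box (array([543.2, 113.5]), array([39.1, 83.3, 38.3, 84.2]), np.float64(154.3))
short [447.6   1.3]
oil [ 439.8 -115.7]
long [ 651.1 -109.2]
eye [431.9 121.4]
jar [556.3   2.2]
stain [667.4 114.6]
[array([-0.943, -0.536,  0.081]), array([-0.001, -0.   , -0.26 ])]
```

```bash
cat >> h.py <<'E'
def plan(x,y,z,yaw):
    """turn about tool z first (unit 60), then shift in the turned axes (unit 0.5 m)"""
    s=w.state();Tg=rot([180,0,yaw])
    rv=(R.from_matrix(rot(s['orientation'])).inv()*R.from_matrix(Tg)).as_rotvec(degrees=True)/60
    d=Tg.T@(np.array([x,y,z])-s['ee_pos'])/500
    print('turn',np.round(rv,4),'shift',np.round(d,4),'rows>=',np.ceil(np.linalg.norm(d)*10),np.ceil(np.linalg.norm(rv)*60/8.59))
E
python3 -c "
from h import *
plan(543.2,113.5,150,154.3)"
```

```text
turn [-7.000e-04 -1.000e-04  1.688e-01] shift [-1.0739 -0.4069  0.1009] rows>= 12.0 2.0
```

```bash
python3 -m crank '[{"offset":[0,0,0],"angular":[0,0,0.084],"fingers":0},{"offset":[0,0,0],"angular":[0,0,0.084],"fingers":0},{"offset":[-0.0767,-0.0291,0.0072],"angular":[0,0,0],"fingers":0},{"offset":[-0.0767,-0.0291,0.0072],"angular":[0,0,0],"fingers":0},{"offset":[-0.0767,-0.0291,0.0072],"angular":[0,0,0],"fingers":0},{"offset":[-0.0767,-0.0291,0.0072],"angular":[0,0,0],"fingers":0},{"offset":[-0.0767,-0.0291,0.0072],"angular":[0,0,0],"fingers":0},{"offset":[-0.0767,-0.0291,0.0072],"angular":[0,0,0],"fingers":0},{"offset":[-0.0767,-0.0291,0.0072],"angular":[0,0,0],"fingers":0},{"offset":[-0.0767,-0.0291,0.0072],"angular":[0,0,0],"fingers":0},{"offset":[-0.0767,-0.0291,0.0072],"angular":[0,0,0],"fingers":0},{"offset":[-0.0767,-0.0291,0.0072],"angular":[0,0,0],"fingers":0},{"offset":[-0.0767,-0.0291,0.0072],"angular":[0,0,0],"fingers":0},{"offset":[-0.0767,-0.0291,0.0072],"angular":[0,0,0],"fingers":0},{"offset":[-0.0767,-0.0291,0.0072],"angular":[0,0,0],"fingers":0},{"offset":[-0.0767,-0.0291,0.0072],"angular":[0,0,0],"fingers":0},{"offset":[0,0,0],"angular":[0,0,0],"fingers":0},{"offset":[0,0,0],"angular":[0,0,0],"fingers":0}]'
python3 - <<'E'
from h import *
s=w.state();f=w.grab_frame('wrist');cv2.imwrite('pics/w1.png',f['image'][:,:,::-1])
plan(543.2,113.5,150,154.3)
print(project(f,[543.2,113.5,42],s))
hsv=cv2.cvtColor(f['image'],cv2.COLOR_RGB2HSV)
m=((hsv[...,2]>170)&(hsv[...,1]<40)).astype(np.uint8)
for c in cv2.findContours(m,cv2.RETR_EXTERNAL,cv2.CHAIN_APPROX_NONE)[0]:
    if cv2.contourArea(c)>1500:
        r=cv2.minAreaRect(c);print(np.round(r[0]),np.round(r[1]),rect([cast(f,q,42,s)[:2] for q in cv2.boxPoints(r)]))
E
```

```text
time: 2.05
ee_pos: [543.3, 113.4, 149.9]
orientation: [-180.0, -0.1, 154.3]
force: [-0.2, 0.5, 0.5]
finger_gap: 88.0
grip_force: 0.0
turn [-0.0001 -0.0008  0.0008] shift [-0.0012 -0.0009  0.0004] rows>= 1.0 1.0
[279.04178688 194.88047466]
[283. 194.] [94. 46.] (array([545.4, 116.2]), array([37.3, 81.6, 40.3, 81.6]), np.float64(-25.6))
```

View pics/w1.png

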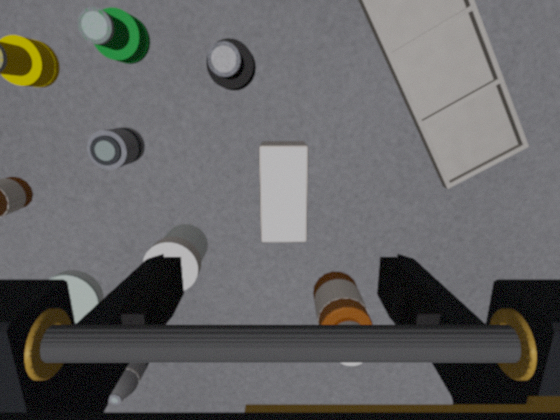

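The wrist view shows the box at (283,194), about 2 mm from where I expected it. The finger paths are clear, so I'm descending and gripping.

```bash
python3 -m crank '[{"offset":[0,0.0034,0.05],"angular":[0,0,0],"fingers":0},{"offset":[0,0,0.06],"angular":[0,0,0],"fingers":0},{"offset":[0,0,0.06],"angular":[0,0,0],"fingers":0},{"offset":[0,0,0.05],"angular":[0,0,0],"fingers":0},{"offset":[0,0,0.03],"angular":[0,0,0],"fingers":0},{"offset":[0,0,0.022],"angular":[0,0,0],"fingers":0},{"offset":[0,0,0],"angular":[0,0,0],"fingers":0},{"offset":[0,0,0],"angular":[0,0,0],"fingers":0.3},{"offset":[0,0,0],"angular":[0,0,0],"fingers":0.5},{"offset":[0,0,0],"angular":[0,0,0],"fingers":0.6},{"offset":[0,0,0],"angular":[0,0,0],"fingers":0.8},{"offset":[0,0,0],"angular":[0,0,0],"fingers":1},{"offset":[0,0,0],"angular":[0,0,0],"fingers":1},{"offset":[0,0,0],"angular":[0,0,0],"fingers":1},{"offset":[0,0,0],"angular":[0,0,0],"fingers":1},{"offset":[0,0,0],"angular":[0,0,0],"fingers":1}]'
```

```text
time: 3.7
ee_pos: [544.2, 115.3, 14.3]
orientation: [-180.0, -0.0, 154.3]
force: [-0.2, -0.2, -1.0]
finger_gap: 18.4
grip_force: 0.0
```

```bash
python3 - <<'E'
from h import *
s=w.state();print(s['finger_gap'],s['grip_force'])
a=[w.grab_frame(n)['image'] for n in('wrist','top')]
cv2.imwrite('pics/g1.png',cv2.resize(np.hstack(a)[:,:,::-1],(800,300)))
E
```

```text
18.440030115806252 0.0
```

View pics/g1.png

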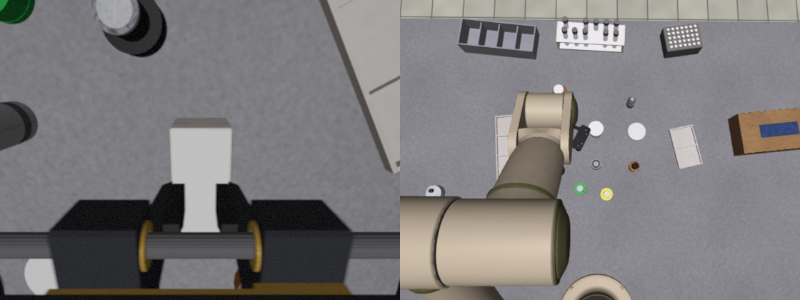

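```bash
python3 -m crank '[{"offset":[0,0,0],"angular":[0,0,0],"fingers":1},{"offset":[0,0,0],"angular":[0,0,0],"fingers":1},{"offset":[0,0,0],"angular":[0,0,0],"fingers":1},{"offset":[0,0,0],"angular":[0,0,0],"fingers":1}]'; python3 - <<'E'
from h import *
f=w.grab_frame('wrist')['image']
cv2.imwrite('pics/g2.png',cv2.resize(f[120:,100:460,::-1],None,fx=1.8,fy=1.8))
E
```

```text
time: 4.2
ee_pos: [544.2, 115.3, 14.3]
orientation: [180.0, 0.0, 154.3]
force: [-0.5, -0.1, 0.6]
finger_gap: 0.6
grip_force: 0.0
```

View pics/g2.png

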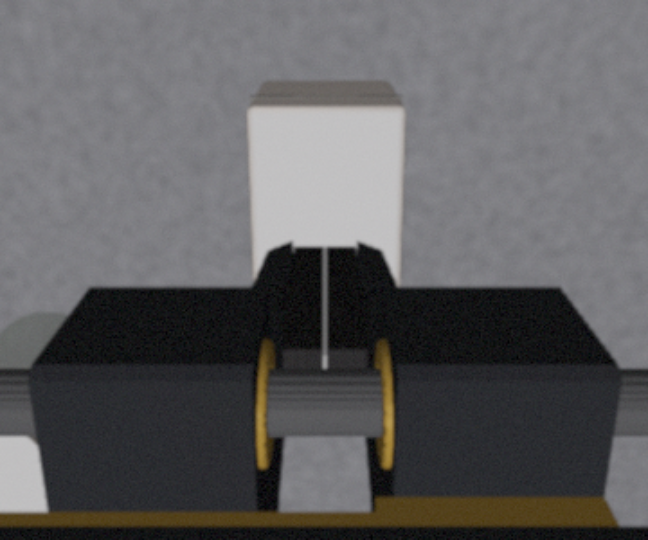

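The fingers have shut above the box without touching it, so the tips look higher than the reported TCP. I'm checking from the side with the scene camera, with the claimed TCP marked.

```bash
python3 - <<'E'
from h import *
s=w.state();f=w.grab_frame('scene');im=np.ascontiguousarray(f['image'][:,:,::-1])
def pj(p):
    c=rot(f['rotation']).T@(np.array(p)-f['xyz']);u=f['mtx']@c;return u[:2]/u[2]
p=s['ee_pos'].copy();big=cv2.resize(im[110:310,230:430],None,fx=3,fy=3,interpolation=cv2.INTER_CUBIC)
for dz,col in((0,(0,0,255)),(44,(0,255,0)),(64,(255,0,0))):
    q=(pj(p+[0,0,dz])-[230,110])*3;cv2.circle(big,tuple(int(v) for v in q),5,col,1);print(dz,q)
cv2.imwrite('pics/sc1.png',big)
E
```

```text
0 [301.44001932 466.32603491]
44 [308.14427055 413.0505108 ]
64 [311.35723605 387.51858866]
```

View pics/sc1.png

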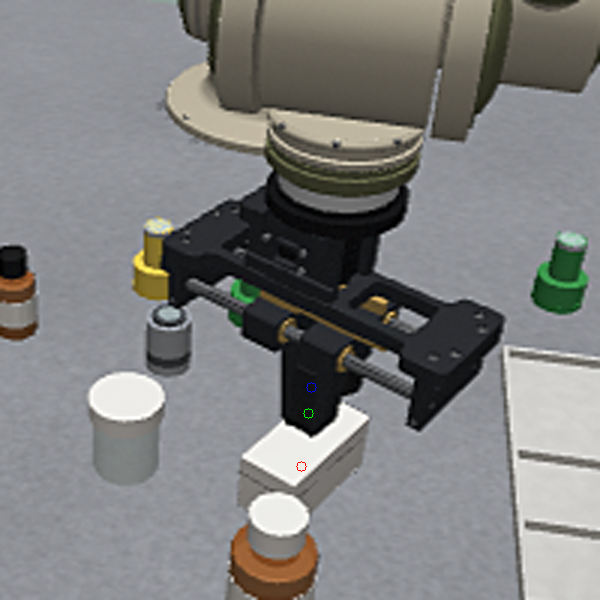

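Seen from the side, the real fingertips sit well above the marked TCP, roughly 35–40 mm higher and just over the box top. I'll calibrate by lowering the shut fingers gently onto the box top, which is at z = 42.

```bash
python3 -m crank '[{"offset":[0,0,0.002],"angular":[0,0,0],"fingers":1},{"offset":[0,0,0.002],"angular":[0,0,0],"fingers":1},{"offset":[0,0,0.002],"angular":[0,0,0],"fingers":1},{"offset":[0,0,0.002],"angular":[0,0,0],"fingers":1},{"offset":[0,0,0],"angular":[0,0,0],"fingers":1}]' | egrep 'ee|force'
python3 -m crank '[{"offset":[0,0,0.002],"angular":[0,0,0],"fingers":1},{"offset":[0,0,0.002],"angular":[0,0,0],"fingers":1},{"offset":[0,0,0],"angular":[0,0,0],"fingers":1}]' | egrep 'ee|force'
```

```text
ee_pos: [544.1, 115.3, 10.2]
force: [-0.4, -0.8, 1.1]
grip_force: 0.0
ee_pos: [544.1, 115.3, 8.2]
force: [0.8, -0.7, 0.3]
grip_force: 0.0
```

```bash
for i in 1; do python3 -m crank '[{"offset":[0,0,0.002],"angular":[0,0,0],"fingers":1},{"offset":[0,0,0.002],"angular":[0,0,0],"fingers":1},{"offset":[0,0,0],"angular":[0,0,0],"fingers":1}]' | egrep 'ee|force'; done
python3 -c "
from h import *
f=w.grab_frame('wrist')['image']
cv2.imwrite('pics/g3.png',cv2.resize(f[120:,100:460,::-1],None,fx=1.8,fy=1.8))"
```

```text
ee_pos: [544.1, 115.3, 6.2]
force: [-0.1, -0.3, 0.4]
grip_force: 0.0
```

View pics/g3.png

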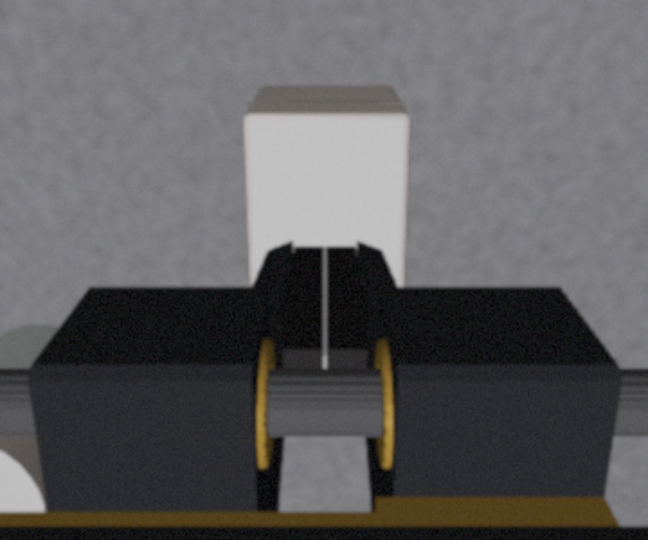

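The fingertip outline hasn't changed (row 245 of the crop), so that edge is the true tip and it is still above the box. A few more millimetres.

```bash
for i in 1; do python3 -m crank '[{"offset":[0,0,0.002],"angular":[0,0,0],"fingers":1},{"offset":[0,0,0.002],"angular":[0,0,0],"fingers":1},{"offset":[0,0,0],"angular":[0,0,0],"fingers":1}]' | egrep 'ee|force'; done
```

```text
ee_pos: [544.2, 115.3, 4.4]
force: [-0.3, -0.1, 2.4]
grip_force: 1.1
```

```bash
python3 -m crank '[{"offset":[0,0,0.002],"angular":[0,0,0],"fingers":1},{"offset":[0,0,0.001],"angular":[0,0,0],"fingers":1},{"offset":[0,0,0],"angular":[0,0,0],"fingers":1}]' | egrep 'ee|force'
```

```text
ee_pos: [544.3, 115.3, 4.4]
force: [-5.0, -0.4, 16.3]
grip_force: 8.1
```

```bash
python3 -m crank '[{"offset":[0,0,0.002],"angular":[0,0,0],"fingers":1},{"offset":[0,0,0.001],"angular":[0,0,0],"fingers":1},{"offset":[0,0,0],"angular":[0,0,0],"fingers":1}]' | egrep 'ee|force'
```

```text
ee_pos: [544.4, 115.3, 4.3]
force: [-10.7, -1.2, 30.3]
grip_force: 15.2
```

Contact came at a reported z of 4.4, so the true tip is 37.6 mm above the reported TCP. Raise, open, descend to tip z ≈ 15 (reported -22.6), and grip.

```bash
python3 -m crank '[{"offset":[0,0,-0.04],"angular":[0,0,0],"fingers":1},{"offset":[0,0,0],"angular":[0,0,0],"fingers":0},{"offset":[0,0,0],"angular":[0,0,0],"fingers":0},{"offset":[0,0,0],"angular":[0,0,0],"fingers":0},{"offset":[0,0,0],"angular":[0,0,0],"fingers":0},{"offset":[0,0,0],"angular":[0,0,0],"fingers":0},{"offset":[0,0,0],"angular":[0,0,0],"fingers":0},{"offset":[0,0,0],"angular":[0,0,0],"fingers":0},{"offset":[0,0,0],"angular":[0,0,0],"fingers":0},{"offset":[0,0,0],"angular":[0,0,0],"fingers":0},{"offset":[0,0,0],"angular":[0,0,0],"fingers":0}]'
python3 -c "
from h import *
s=w.state();f=w.grab_frame('wrist');hsv=cv2.cvtColor(f['image'],cv2.COLOR_RGB2HSV)
m=((hsv[...,2]>170)&(hsv[...,1]<40)).astype(np.uint8)
for c in cv2.findContours(m,cv2.RETR_EXTERNAL,cv2.CHAIN_APPROX_NONE)[0]:
    if cv2.contourArea(c)>3000:
        r=cv2.minAreaRect(c);print(np.round(r[0]),np.round(r[1]),rect([cast(f,q,42,s)[:2] for q in cv2.boxPoints(r)]))
"
```

```text
time: 7.45
ee_pos: [544.2, 115.3, 21.4]
orientation: [180.0, 0.0, 154.3]
force: [0.3, 0.8, -0.8]
finger_gap: 78.2
grip_force: 0.0
[280. 250.] [146.  79.] (array([543.4, 116.9]), array([36.9, 78.5, 41.9, 78.5]), np.float64(-25.7))
```

```bash
python3 -m crank '[{"offset":[0,0.001,0.02],"angular":[0,0,0],"fingers":0},{"offset":[0,0.001,0.03],"angular":[0,0,0],"fingers":0},{"offset":[0,0,0.026],"angular":[0,0,0],"fingers":0},{"offset":[0,0,0.012],"angular":[0,0,0],"fingers":0},{"offset":[0,0,0],"angular":[0,0,0],"fingers":0},{"offset":[0,0,0],"angular":[0,0,0],"fingers":1},{"offset":[0,0,0],"angular":[0,0,0],"fingers":1},{"offset":[0,0,0],"angular":[0,0,0],"fingers":1},{"offset":[0,0,0],"angular":[0,0,0],"fingers":1},{"offset":[0,0,0],"angular":[0,0,0],"fingers":1},{"offset":[0,0,0],"angular":[0,0,0],"fingers":1},{"offset":[0,0,0],"angular":[0,0,0],"fingers":1},{"offset":[0,0,0],"angular":[0,0,0],"fingers":1},{"offset":[0,0,0],"angular":[0,0,0],"fingers":1}]'
```

```text
time: 8.9
ee_pos: [544.6, 116.2, -22.6]
orientation: [180.0, 0.0, 154.3]
force: [-0.1, 0.5, 0.5]
finger_gap: 40.3
grip_force: 30.0
```

```bash
python3 -m crank '[{"offset":[0,0,-0.03],"angular":[0,0,0],"fingers":1},{"offset":[0,0,-0.07],"angular":[0,0,0],"fingers":1},{"offset":[0,0,-0.08],"angular":[0,0,0],"fingers":1},{"offset":[0,0,-0.066],"angular":[0,0,0],"fingers":1},{"offset":[0,0,0],"angular":[0,0,-0.1245],"fingers":1},{"offset":[0,0,0],"angular":[0,0,-0.1245],"fingers":1},{"offset":[0,0,0],"angular":[0,0,-0.1245],"fingers":1},{"offset":[0,0,0],"angular":[0,0,-0.1245],"fingers":1},{"offset":[0.0269,0.0421,0],"angular":[0,0,0],"fingers":1},{"offset":[0.0269,0.0421,0],"angular":[0,0,0],"fingers":1},{"offset":[0.0269,0.0421,0],"angular":[0,0,0],"fingers":1},{"offset":[0.0269,0.0421,0],"angular":[0,0,0],"fingers":1},{"offset":[0.0269,0.0421,0],"angular":[0,0,0],"fingers":1},{"offset":[0.0269,0.0421,0],"angular":[0,0,0],"fingers":1},{"offset":[0.0269,0.0421,0],"angular":[0,0,0],"fingers":1},{"offset":[0.0269,0.0421,0],"angular":[0,0,0],"fingers":1},{"offset":[0,0,0],"angular":[0,0,0],"fingers":1},{"offset":[0,0,0],"angular":[0,0,0],"fingers":1}]'
python3 - <<'E'
from h import *
plan(424.9,276.3,-19,184.2)
s=w.state();f=w.grab_frame('wrist');im=np.ascontiguousarray(f['image'][:,:,::-1])
a=np.radians(4.2);c,q=np.cos(a),np.sin(a)
for X,Y in((-121,39),(-121,-39),(-9,39),(-9,-39),(-64,0)):
    p=project(f,[488.7+c*X-q*Y,281+q*X+c*Y,10],s);cv2.circle(im,tuple(int(v) for v in p),4,(0,0,255),1)
cv2.imwrite('pics/p1.png',im)
E
```

```text
time: 10.7
ee_pos: [424.8, 276.2, 100.3]
orientation: [-180.0, -0.0, -175.7]
force: [0.5, -0.4, -1.2]
finger_gap: 39.5
grip_force: 30.0
turn [-0.0002 -0.      0.0015] shift [-1.000e-04  1.000e-04  2.385e-01] rows>= 3.0 1.0
```

View pics/p1.png

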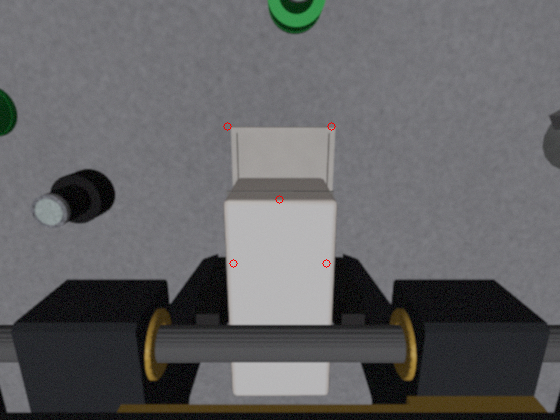

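The tray edge appears about 4 px (3 mm) right of the prediction, well inside the fit tolerance. I'm shifting 2 mm and lowering.

```bash
python3 -m crank '[{"offset":[0,0.004,0.05],"angular":[0,0,0],"fingers":1},{"offset":[0,0,0.07],"angular":[0,0,0],"fingers":1},{"offset":[0,0,0.06],"angular":[0,0,0],"fingers":1},{"offset":[0,0,0.03],"angular":[0,0,0],"fingers":1},{"offset":[0,0,0.015],"angular":[0,0,0],"fingers":1},{"offset":[0,0,0.008],"angular":[0,0,0],"fingers":1},{"offset":[0,0,0.006],"angular":[0,0,0],"fingers":1},{"offset":[0,0,0],"angular":[0,0,0],"fingers":1},{"offset":[0,0,0],"angular":[0,0,0],"fingers":1}]'
```

```text
time: 11.65
ee_pos: [425.1, 278.3, -18.6]
orientation: [180.0, 0.1, -175.8]
force: [-0.1, -0.1, -0.9]
finger_gap: 39.8
grip_force: 30.0
```

```bash
python3 -m crank '[{"offset":[0,0,0.0015],"angular":[0,0,0],"fingers":1},{"offset":[0,0,0],"angular":[0,0,0],"fingers":0},{"offset":[0,0,0],"angular":[0,0,0],"fingers":0},{"offset":[0,0,0],"angular":[0,0,0],"fingers":0},{"offset":[0,0,0],"angular":[0,0,0],"fingers":0},{"offset":[0,0,-0.05],"angular":[0,0,0],"fingers":0},{"offset":[0,0,-0.08],"angular":[0,0,0],"fingers":0},{"offset":[0,0,-0.08],"angular":[0,0,0],"fingers":0},{"offset":[0,0,-0.03],"angular":[0,0,0],"fingers":0},{"offset":[0,0,0],"angular":[0,0,0],"fingers":0}]'
python3 - <<'E'
from h import *
s=w.state();f=w.grab_frame('wrist');cv2.imwrite('pics/p2.png',f['image'][:,:,::-1])
plan(651.1,-108,100,184.2)
E
```

```text
time: 12.65
ee_pos: [425.7, 278.6, 102.2]
orientation: [179.9, 0.3, -175.8]
force: [-0.1, -0.1, -0.7]
finger_gap: 87.9
grip_force: 0.0
turn [0.0004 0.0014 0.0005] shift [-0.3947 -0.8036  0.0009] rows>= 9.0 1.0
```

View pics/p2.png

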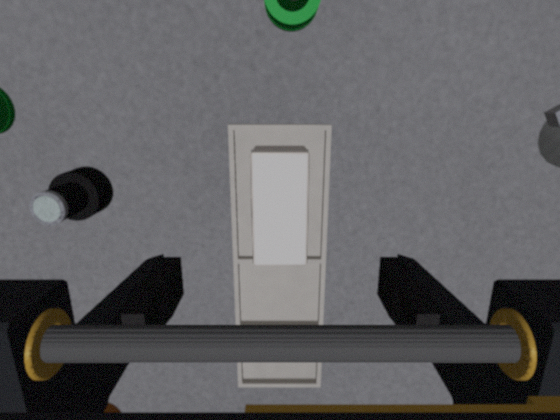

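The box lies flat inside the large compartment (rows 147–264, between the far wall at 130 and the divider at 257). On to the long objective.

```bash
python3 -m crank '[{"offset":[-0.0395,-0.0804,0],"angular":[0,0,0],"fingers":0},{"offset":[-0.0395,-0.0804,0],"angular":[0,0,0],"fingers":0},{"offset":[-0.0395,-0.0804,0],"angular":[0,0,0],"fingers":0},{"offset":[-0.0395,-0.0804,0],"angular":[0,0,0],"fingers":0},{"offset":[-0.0395,-0.0804,0],"angular":[0,0,0],"fingers":0},{"offset":[-0.0395,-0.0804,0],"angular":[0,0,0],"fingers":0},{"offset":[-0.0395,-0.0804,0],"angular":[0,0,0],"fingers":0},{"offset":[-0.0395,-0.0804,0],"angular":[0,0,0],"fingers":0},{"offset":[-0.0395,-0.0804,0],"angular":[0,0,0],"fingers":0},{"offset":[-0.0395,-0.0804,0],"angular":[0,0,0],"fingers":0},{"offset":[0,0,0],"angular":[0,0,0],"fingers":0},{"offset":[0,0,0],"angular":[0,0,0],"fingers":0}]'
python3 - <<'E'
from h import *
s=w.state();f=w.grab_frame('wrist');im=np.ascontiguousarray(f['image'][:,:,::-1])
print(np.round(s['joint_positions']));plan(651.1,-108,-23.6,184.2)
p=project(f,[651.1,-109.2,62],s);print(p)
cv2.imwrite('pics/l1.png',im)
E
```

```text
time: 13.9
ee_pos: [650.6, -108.6, 97.6]
orientation: [179.9, -0.2, -175.9]
force: [0.1, -0.3, -0.9]
finger_gap: 88.0
grip_force: 0.0
[ -20.   37.   64.    0.   79. -114.]
turn [ 0.0015 -0.0028  0.0004] shift [-0.0011 -0.0009  0.2437] rows>= 3.0 1.0
[278.22362579 222.04223231]
```

View pics/l1.png

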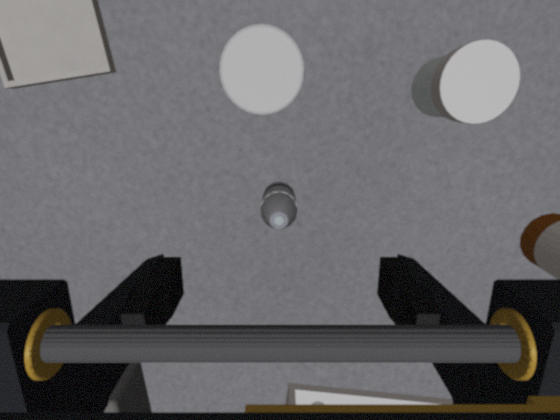

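The nose is at (279,220), against a predicted (278,222). That is close enough to descend and grip.

```bash
python3 -m crank '[{"offset":[0,0,0.05],"angular":[0,0,0],"fingers":0},{"offset":[0,0,0.07],"angular":[0,0,0],"fingers":0},{"offset":[0,0,0.07],"angular":[0,0,0],"fingers":0},{"offset":[0,0,0.035],"angular":[0,0,0],"fingers":0},{"offset":[0,0,0.017],"angular":[0,0,0],"fingers":0},{"offset":[0,0,0],"angular":[0,0,0],"fingers":0},{"offset":[0,0,0],"angular":[0,0,0],"fingers":1},{"offset":[0,0,0],"angular":[0,0,0],"fingers":1},{"offset":[0,0,0],"angular":[0,0,0],"fingers":1},{"offset":[0,0,0],"angular":[0,0,0],"fingers":1},{"offset":[0,0,0],"angular":[0,0,0],"fingers":1},{"offset":[0,0,0],"angular":[0,0,0],"fingers":1},{"offset":[0,0,0],"angular":[0,0,0],"fingers":1},{"offset":[0,0,0],"angular":[0,0,0],"fingers":1},{"offset":[0,0,0],"angular":[0,0,0],"fingers":1},{"offset":[0,0,0],"angular":[0,0,0],"fingers":1}]'; python3 -c "
from h import *
plan(576,289.5,100,184.2)"
```

```text
time: 15.55
ee_pos: [651.4, -108.3, -20.9]
orientation: [-180.0, 0.0, -175.8]
force: [0.4, -0.0, -0.2]
finger_gap: 25.2
grip_force: 30.0
turn [-0.0002  0.0002  0.0004] shift [ 0.0921  0.8046 -0.2417] rows>= 9.0 1.0
```

```bash
python3 -m crank '[{"offset":[0,0,-0.04],"angular":[0,0,0],"fingers":1},{"offset":[0,0,-0.08],"angular":[0,0,0],"fingers":1},{"offset":[0,0,-0.08],"angular":[0,0,0],"fingers":1},{"offset":[0,0,-0.045],"angular":[0,0,0],"fingers":1},{"offset":[0.0092,0.0805,0],"angular":[0,0,0],"fingers":1},{"offset":[0.0092,0.0805,0],"angular":[0,0,0],"fingers":1},{"offset":[0.0092,0.0805,0],"angular":[0,0,0],"fingers":1},{"offset":[0.0092,0.0805,0],"angular":[0,0,0],"fingers":1},{"offset":[0.0092,0.0805,0],"angular":[0,0,0],"fingers":1},{"offset":[0.0092,0.0805,0],"angular":[0,0,0],"fingers":1},{"offset":[0.0092,0.0805,0],"angular":[0,0,0],"fingers":1},{"offset":[0.0092,0.0805,0],"angular":[0,0,0],"fingers":1},{"offset":[0.0092,0.0805,0],"angular":[0,0,0],"fingers":1},{"offset":[0.0092,0.0805,0],"angular":[0,0,0],"fingers":1},{"offset":[0,0,0],"angular":[0,0,0],"fingers":1},{"offset":[0,0,0],"angular":[0,0,0],"fingers":1},{"offset":[0,0,0],"angular":[0,0,0],"fingers":1}]'
python3 - <<'E'
from h import *
plan(575.5,289.5,-17.5,184.2)
E
```

```text
time: 17.25
ee_pos: [575.9, 288.9, 101.4]
orientation: [-180.0, -0.0, -175.8]
force: [0.4, 0.1, -2.0]
finger_gap: 25.2
grip_force: 30.0
turn [-0.0003 -0.0005 -0.0004] shift [0.0008 0.0012 0.2378] rows>= 3.0 1.0
```

```bash
python3 -m crank '[{"offset":[0.0008,0.0012,0.06],"angular":[0,0,0],"fingers":1},{"offset":[0,0,0.07],"angular":[0,0,0],"fingers":1},{"offset":[0,0,0.06],"angular":[0,0,0],"fingers":1},{"offset":[0,0,0.025],"angular":[0,0,0],"fingers":1},{"offset":[0,0,0.012],"angular":[0,0,0],"fingers":1},{"offset":[0,0,0.006],"angular":[0,0,0],"fingers":1},{"offset":[0,0,0.003],"angular":[0,0,0],"fingers":1},{"offset":[0,0,0],"angular":[0,0,0],"fingers":1},{"offset":[0,0,0],"angular":[0,0,0],"fingers":1},{"offset":[0,0,0],"angular":[0,0,0],"fingers":1}]'
```

```text
time: 18.25
ee_pos: [575.6, 290.5, -15.8]
orientation: [180.0, 0.1, -175.8]
force: [-0.7, -0.1, -0.9]
finger_gap: 25.2
grip_force: 30.0
```

```bash
python3 -m crank '[{"offset":[0,0,0.002],"angular":[0,0,0],"fingers":1},{"offset":[0,0,0.002],"angular":[0,0,0],"fingers":1},{"offset":[0,0,0],"angular":[0,0,0],"fingers":1}]'
```

```text
time: 18.55
ee_pos: [575.5, 290.5, -17.9]
orientation: [180.0, 0.0, -175.8]
force: [-0.7, -1.1, 3.6]
finger_gap: 25.2
grip_force: 30.0
```

```bash
python3 -m crank '[{"offset":[0,0,0],"angular":[0,0,0],"fingers":0.8},{"offset":[0,0,0],"angular":[0,0,0],"fingers":0},{"offset":[0,0,0],"angular":[0,0,0],"fingers":0},{"offset":[0,0,0],"angular":[0,0,0],"fingers":0},{"offset":[0,0,0],"angular":[0,0,0],"fingers":0},{"offset":[0,0,0],"angular":[0,0,0],"fingers":0},{"offset":[0,0,-0.03],"angular":[0,0,0],"fingers":0},{"offset":[0,0,-0.08],"angular":[0,0,0],"fingers":0},{"offset":[0,0,-0.08],"angular":[0,0,0],"fingers":0},{"offset":[0,0,-0.05],"angular":[0,0,0],"fingers":0},{"offset":[0,0,0],"angular":[0,0,0],"fingers":0},{"offset":[0,0,0],"angular":[0,0,0],"fingers":0}]'
python3 - <<'E'
from h import *
plan(439.8,-115,100,184.2)
s=w.state();f=w.grab_frame('wrist');cv2.imwrite('pics/p3.png',f['image'][:,:,::-1]);print(project(f,[575.5,290,65],s))
E
```

```text
time: 19.75
ee_pos: [575.1, 290.3, 101.3]
orientation: [-180.0, -0.0, -175.8]
force: [-0.4, -0.2, -1.7]
finger_gap: 88.1
grip_force: 0.0
turn [-0.0001 -0.0001  0.0005] shift [ 0.3293 -0.7887  0.0025] rows>= 9.0 1.0
[278.76442213 221.41484331]
```

View pics/p3.png

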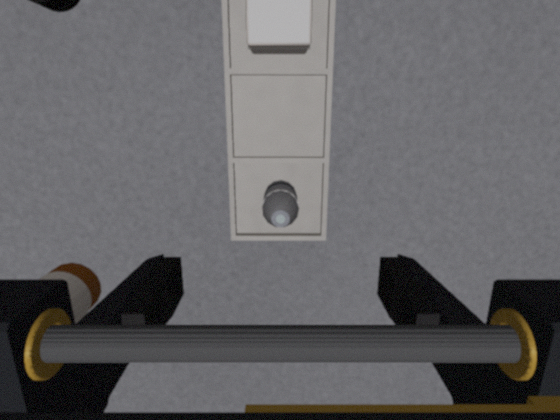

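The long objective stands centred in the end compartment (nose at (280,218)). Next, the oil bottle.

```bash
python3 -m crank '[{"offset":[0.033,-0.0789,0],"angular":[0,0,0],"fingers":0},{"offset":[0.033,-0.0789,0],"angular":[0,0,0],"fingers":0},{"offset":[0.033,-0.0789,0],"angular":[0,0,0],"fingers":0},{"offset":[0.033,-0.0789,0],"angular":[0,0,0],"fingers":0},{"offset":[0.033,-0.0789,0],"angular":[0,0,0],"fingers":0},{"offset":[0.033,-0.0789,0],"angular":[0,0,0],"fingers":0},{"offset":[0.033,-0.0789,0],"angular":[0,0,0],"fingers":0},{"offset":[0.033,-0.0789,0],"angular":[0,0,0],"fingers":0},{"offset":[0.033,-0.0789,0],"angular":[0,0,0],"fingers":0},{"offset":[0.033,-0.0789,0],"angular":[0,0,0],"fingers":0},{"offset":[0,0,0],"angular":[0,0,0],"fingers":0},{"offset":[0,0,0],"angular":[0,0,0],"fingers":0}]'
python3 - <<'E'
from h import *
s=w.state();f=w.grab_frame('wrist');im=f['image'];cv2.imwrite('pics/o1.png',im[:,:,::-1])
print(project(f,[439.8,-115,68],s),project(f,[439.8,-115,46],s))
hsv=cv2.cvtColor(im,cv2.COLOR_RGB2HSV)
am=((hsv[...,0]<20)&(hsv[...,1]>110)&(hsv[...,2]>40)).astype(np.uint8)
bl=(hsv[...,2]<45).astype(np.uint8)
for m in(am,bl):
  for c in cv2.findContours(m[:330],cv2.RETR_EXTERNAL,cv2.CHAIN_APPROX_NONE)[0]:
    if cv2.contourArea(c)>150:
        (x,y),r=cv2.minEnclosingCircle(c);print(cv2.boundingRect(c),np.round((x,y,r)),np.round(cast(f,(x,y),68,s)),np.round(cast(f,(x,y),46,s)))
plan(439.8,-115,-20,184.2)
E
```

```text
time: 21.0
ee_pos: [439.2, -115.4, 100.6]
orientation: [179.9, -0.1, -175.9]
force: [-0.2, -0.2, 0.1]
finger_gap: 88.5
grip_force: 0.0
[279.71383525 223.77315201] [279.70527931 213.80472412]
(259, 192, 42, 35) [279. 213.  21.] [ 433. -116.   68.] [ 439. -115.   46.]
(0, 255, 560, 75) [280. 304. 281.] [ 498. -111.   68.] [ 511. -110.   46.]
(265, 204, 29, 36) [279. 222.  18.] [ 438. -116.   68.] [ 446. -115.   46.]
(545, 191, 15, 40) [558. 210.  20.] [418.  61.  68.] [424.  79.  46.]
turn [ 0.0013 -0.0015  0.    ] shift [-0.0006 -0.0008  0.2415] rows>= 3.0 1.0
```

Amber body and cap agree with the estimate to 1–2 mm. Descend and grip.

```bash
python3 -m crank '[{"offset":[0,0,0.05],"angular":[0,0,0],"fingers":0},{"offset":[0,0,0.07],"angular":[0,0,0],"fingers":0},{"offset":[0,0,0.07],"angular":[0,0,0],"fingers":0},{"offset":[0,0,0.035],"angular":[0,0,0],"fingers":0},{"offset":[0,0,0.016],"angular":[0,0,0],"fingers":0},{"offset":[0,0,0],"angular":[0,0,0],"fingers":0},{"offset":[0,0,0],"angular":[0,0,0],"fingers":1},{"offset":[0,0,0],"angular":[0,0,0],"fingers":1},{"offset":[0,0,0],"angular":[0,0,0],"fingers":1},{"offset":[0,0,0],"angular":[0,0,0],"fingers":1},{"offset":[0,0,0],"angular":[0,0,0],"fingers":1},{"offset":[0,0,0],"angular":[0,0,0],"fingers":1},{"offset":[0,0,0],"angular":[0,0,0],"fingers":1},{"offset":[0,0,0],"angular":[0,0,0],"fingers":1},{"offset":[0,0,0],"angular":[0,0,0],"fingers":1},{"offset":[0,0,0],"angular":[0,0,0],"fingers":1}]'; python3 -c "
from h import *
plan(511.6,285,100,184.2)"
```

```text
time: 22.65
ee_pos: [439.9, -115.2, -18.9]
orientation: [-180.0, 0.0, -175.8]
force: [-0.1, -0.7, 0.8]
finger_gap: 30.2
grip_force: 30.0
turn [-0.0001  0.      0.0005] shift [-0.2016  0.7878 -0.2378] rows>= 9.0 1.0
```

```bash
python3 -m crank '[{"offset":[0,0,-0.04],"angular":[0,0,0],"fingers":1},{"offset":[0,0,-0.08],"angular":[0,0,0],"fingers":1},{"offset":[0,0,-0.08],"angular":[0,0,0],"fingers":1},{"offset":[0,0,-0.04],"angular":[0,0,0],"fingers":1},{"offset":[-0.0202,0.0788,0],"angular":[0,0,0],"fingers":1},{"offset":[-0.0202,0.0788,0],"angular":[0,0,0],"fingers":1},{"offset":[-0.0202,0.0788,0],"angular":[0,0,0],"fingers":1},{"offset":[-0.0202,0.0788,0],"angular":[0,0,0],"fingers":1},{"offset":[-0.0202,0.0788,0],"angular":[0,0,0],"fingers":1},{"offset":[-0.0202,0.0788,0],"angular":[0,0,0],"fingers":1},{"offset":[-0.0202,0.0788,0],"angular":[0,0,0],"fingers":1},{"offset":[-0.0202,0.0788,0],"angular":[0,0,0],"fingers":1},{"offset":[-0.0202,0.0788,0],"angular":[0,0,0],"fingers":1},{"offset":[-0.0202,0.0788,0],"angular":[0,0,0],"fingers":1},{"offset":[0,0,0],"angular":[0,0,0],"fingers":1},{"offset":[0,0,0],"angular":[0,0,0],"fingers":1},{"offset":[0,0,0],"angular":[0,0,0],"fingers":1}]'
python3 - <<'E'
from h import *
plan(511.6,285,-15,184.2)
E
```

```text
time: 24.35
ee_pos: [511.3, 284.2, 100.9]
orientation: [-180.0, -0.1, -175.8]
force: [0.3, -0.9, 0.2]
finger_gap: 30.6
grip_force: 30.0
turn [-0.0005 -0.0009 -0.0003] shift [-0.0007  0.0015  0.2317] rows>= 3.0 1.0
```

```bash
python3 -m crank '[{"offset":[-0.0007,0.001,0.06],"angular":[0,0,0],"fingers":1},{"offset":[0,0,0.07],"angular":[0,0,0],"fingers":1},{"offset":[0,0,0.06],"angular":[0,0,0],"fingers":1},{"offset":[0,0,0.022],"angular":[0,0,0],"fingers":1},{"offset":[0,0,0.01],"angular":[0,0,0],"fingers":1},{"offset":[0,0,0.006],"angular":[0,0,0],"fingers":1},{"offset":[0,0,0.002],"angular":[0,0,0],"fingers":1},{"offset":[0,0,0.002],"angular":[0,0,0],"fingers":1},{"offset":[0,0,0],"angular":[0,0,0],"fingers":1},{"offset":[0,0,0],"angular":[0,0,0],"fingers":1},{"offset":[0,0,0],"angular":[0,0,0],"fingers":1}]'
```

```text
time: 25.45
ee_pos: [512.0, 285.8, -14.7]
orientation: [180.0, 0.0, -175.8]
force: [0.2, -0.2, -0.7]
finger_gap: 30.2
grip_force: 30.0
```

```bash
python3 -m crank '[{"offset":[0,0,0.0015],"angular":[0,0,0],"fingers":1},{"offset":[0,0,0.001],"angular":[0,0,0],"fingers":1},{"offset":[0,0,0],"angular":[0,0,0],"fingers":1},{"offset":[0,0,0],"angular":[0,0,0],"fingers":0.7},{"offset":[0,0,0],"angular":[0,0,0],"fingers":0},{"offset":[0,0,0],"angular":[0,0,0],"fingers":0},{"offset":[0,0,0],"angular":[0,0,0],"fingers":0},{"offset":[0,0,0],"angular":[0,0,0],"fingers":0},{"offset":[0,0,0],"angular":[0,0,0],"fingers":0},{"offset":[0,0,-0.03],"angular":[0,0,0],"fingers":0},{"offset":[0,0,-0.08],"angular":[0,0,0],"fingers":0},{"offset":[0,0,-0.08],"angular":[0,0,0],"fingers":0},{"offset":[0,0,-0.045],"angular":[0,0,0],"fingers":0},{"offset":[0,0,0],"angular":[0,0,0],"fingers":0},{"offset":[0,0,0],"angular":[0,0,0],"fingers":0}]'
python3 - <<'E'
from h import *
s=w.state();f=w.grab_frame('wrist');im=f['image'];cv2.imwrite('pics/p4.png',im[:,:,::-1])
hsv=cv2.cvtColor(im,cv2.COLOR_RGB2HSV)
am=((hsv[...,0]<20)&(hsv[...,1]>110)&(hsv[...,2]>40)).astype(np.uint8)
for c in cv2.findContours(am[:330],cv2.RETR_EXTERNAL,cv2.CHAIN_APPROX_NONE)[0]:
    if cv2.contourArea(c)>150:
        (x,y),r=cv2.minEnclosingCircle(c);print(cv2.boundingRect(c),np.round((x,y,r)),np.round(cast(f,(x,y),49,s)))
plan(447.6,2,100,191.8)
E
```

```text
time: 26.95
ee_pos: [511.6, 285.6, 100.9]
orientation: [-180.0, -0.0, -175.8]
force: [-0.3, -0.2, 0.3]
finger_gap: 88.1
grip_force: 0.0
(260, 191, 42, 36) [280. 212.  22.] [511. 286.  49.]
turn [-0.0003 -0.0019 -0.1262] shift [ 2.406e-01 -5.290e-01  3.000e-04] rows>= 6.0 1.0
```

The oil bottle stands at (511,286), upright with the same outline as before. Next, the short objective, also turning to tray_two's yaw.

```bash
python3 -m crank '[{"offset":[0,0,0],"angular":[0,0,-0.1262],"fingers":0},{"offset":[0.0344,-0.0756,0],"angular":[0,0,0],"fingers":0},{"offset":[0.0344,-0.0756,0],"angular":[0,0,0],"fingers":0},{"offset":[0.0344,-0.0756,0],"angular":[0,0,0],"fingers":0},{"offset":[0.0344,-0.0756,0],"angular":[0,0,0],"fingers":0},{"offset":[0.0344,-0.0756,0],"angular":[0,0,0],"fingers":0},{"offset":[0.0344,-0.0756,0],"angular":[0,0,0],"fingers":0},{"offset":[0.0344,-0.0756,0],"angular":[0,0,0],"fingers":0},{"offset":[0,0,0],"angular":[0,0,0],"fingers":0},{"offset":[0,0,0],"angular":[0,0,0],"fingers":0},{"offset":[0,0,0],"angular":[0,0,0],"fingers":0}]'
python3 - <<'E'
from h import *
s=w.state();f=w.grab_frame('wrist');im=f['image'];cv2.imwrite('pics/s1.png',im[:,:,::-1])
print(project(f,[447.6,1.5,44],s));plan(447.6,1.5,-20,191.8)
g=cv2.medianBlur(cv2.cvtColor(im,cv2.COLOR_RGB2GRAY),3)
bg=np.median(g[100:250,200:360]);print(bg)
m=(cv2.absdiff(g,np.full_like(g,int(bg)))>22).astype(np.uint8)
for c in cv2.findContours(m[:255],cv2.RETR_EXTERNAL,cv2.CHAIN_APPROX_NONE)[0]:
    if cv2.contourArea(c)>100: print(cv2.boundingRect(c))
c=cv2.HoughCircles(g[140:260,200:360],cv2.HOUGH_GRADIENT,1,30,param1=80,param2=15,minRadius=8,maxRadius=35)
print(None if c is None else [(x+200,y+140,r,np.round(cast(f,(x+200,y+140),44,s))) for x,y,r in c[0][:3]])
E
```

```text
time: 28.1
ee_pos: [447.9, 2.9, 100.7]
orientation: [180.0, -0.1, -168.2]
force: [0.9, 0.1, 0.0]
finger_gap: 88.0
grip_force: 0.0
[277.68355276 211.08780219]
turn [ 0.0006 -0.0009  0.0014] shift [ 0.0015 -0.0029  0.2417] rows>= 3.0 1.0
121.0
(445, 218, 27, 26)
(264, 196, 33, 34)
(402, 185, 62, 55)
(260, 179, 41, 21)
(367, 106, 29, 30)
(352, 101, 22, 37)
(337, 92, 23, 48)
(233, 37, 57, 60)
[(np.float32(280.5), np.float32(212.5), np.float32(16.3), array([448.,   4.,  44.]))]
```

```bash
python3 -m crank '[{"offset":[0,0,0.05],"angular":[0,0,0],"fingers":0},{"offset":[0,0,0.07],"angular":[0,0,0],"fingers":0},{"offset":[0,0,0.07],"angular":[0,0,0],"fingers":0},{"offset":[0,0,0.035],"angular":[0,0,0],"fingers":0},{"offset":[0,0,0.016],"angular":[0,0,0],"fingers":0},{"offset":[0,0,0],"angular":[0,0,0],"fingers":0},{"offset":[0,0,0],"angular":[0,0,0],"fingers":1},{"offset":[0,0,0],"angular":[0,0,0],"fingers":1},{"offset":[0,0,0],"angular":[0,0,0],"fingers":1},{"offset":[0,0,0],"angular":[0,0,0],"fingers":1},{"offset":[0,0,0],"angular":[0,0,0],"fingers":1},{"offset":[0,0,0],"angular":[0,0,0],"fingers":1},{"offset":[0,0,0],"angular":[0,0,0],"fingers":1},{"offset":[0,0,0],"angular":[0,0,0],"fingers":1},{"offset":[0,0,0],"angular":[0,0,0],"fingers":1},{"offset":[0,0,0],"angular":[0,0,0],"fingers":1}]'; python3 -c "
from h import *
plan(538.1,-281.5,100,191.8)"
```

```text
time: 29.75
ee_pos: [448.1, 2.1, -19.1]
orientation: [-180.0, -0.0, -168.2]
force: [-0.5, 0.4, 1.4]
finger_gap: 31.4
grip_force: 30.0
turn [-0. -0.  0.] shift [-0.0602 -0.592  -0.2383] rows>= 7.0 1.0
```

```bash
python3 -m crank '[{"offset":[0,0,-0.04],"angular":[0,0,0],"fingers":1},{"offset":[0,0,-0.08],"angular":[0,0,0],"fingers":1},{"offset":[0,0,-0.08],"angular":[0,0,0],"fingers":1},{"offset":[0,0,-0.04],"angular":[0,0,0],"fingers":1},{"offset":[-0.0075,-0.074,0],"angular":[0,0,0],"fingers":1},{"offset":[-0.0075,-0.074,0],"angular":[0,0,0],"fingers":1},{"offset":[-0.0075,-0.074,0],"angular":[0,0,0],"fingers":1},{"offset":[-0.0075,-0.074,0],"angular":[0,0,0],"fingers":1},{"offset":[-0.0075,-0.074,0],"angular":[0,0,0],"fingers":1},{"offset":[-0.0075,-0.074,0],"angular":[0,0,0],"fingers":1},{"offset":[-0.0075,-0.074,0],"angular":[0,0,0],"fingers":1},{"offset":[-0.0075,-0.074,0],"angular":[0,0,0],"fingers":1},{"offset":[0,0,0],"angular":[0,0,0],"fingers":1},{"offset":[0,0,0],"angular":[0,0,0],"fingers":1},{"offset":[0,0,0],"angular":[0,0,0],"fingers":1}]'
python3 - <<'E'
from h import *
plan(538.1,-281.5,-16,191.8)
s=w.state();f=w.grab_frame('wrist');im=f['image'];cv2.imwrite('pics/p5.png',im[:,:,::-1])
hsv=cv2.cvtColor(im,cv2.COLOR_RGB2HSV)
m=((hsv[...,2]>145)&(hsv[...,1]<60)).astype(np.uint8);m[255:]=0
c=max(cv2.findContours(m,cv2.RETR_EXTERNAL,cv2.CHAIN_APPROX_NONE)[0],key=cv2.contourArea)
r=cv2.minAreaRect(c);print(np.round(cv2.boxPoints(r)))
a=np.radians(11.8);C,q=np.cos(a),np.sin(a)
for X,Y in((-66,39),(-66,-39),(66,39),(66,-39)):
    print(X,Y,np.round(project(f,[506.8+C*X-q*Y,-288+q*X+C*Y,10],s)))
E
```

```text
time: 31.25
ee_pos: [537.6, -280.3, 100.6]
orientation: [179.9, -0.0, -168.2]
force: [-0.3, -0.4, -1.0]
finger_gap: 31.1
grip_force: 30.0
turn [ 0.001  -0.0007  0.0006] shift [-0.0005 -0.0025  0.2332] rows>= 3.0 1.0
[[223.  70.]
 [331.  68.]
 [333. 241.]
 [225. 242.]]
-66 39 [332.  68.]
-66 -39 [224.  68.]
66 39 [325. 240.]
66 -39 [231. 240.]
```

Tray_two's corners match the prediction within 2 px. Lowering.

```bash
python3 -m crank '[{"offset":[-0.0005,-0.0025,0.06],"angular":[0,0,0],"fingers":1},{"offset":[0,0,0.07],"angular":[0,0,0],"fingers":1},{"offset":[0,0,0.06],"angular":[0,0,0],"fingers":1},{"offset":[0,0,0.022],"angular":[0,0,0],"fingers":1},{"offset":[0,0,0.01],"angular":[0,0,0],"fingers":1},{"offset":[0,0,0.006],"angular":[0,0,0],"fingers":1},{"offset":[0,0,0.002],"angular":[0,0,0],"fingers":1},{"offset":[0,0,0.001],"angular":[0,0,0],"fingers":1},{"offset":[0,0,0],"angular":[0,0,0],"fingers":1},{"offset":[0,0,0],"angular":[0,0,0],"fingers":1},{"offset":[0,0,0],"angular":[0,0,0],"fingers":1}]'
```

```text
time: 32.4
ee_pos: [538.6, -282.8, -14.4]
orientation: [-180.0, 0.0, -168.2]
force: [1.4, 0.0, -1.6]
finger_gap: 31.1
grip_force: 30.0
```

```bash
python3 -m crank '[{"offset":[0,0,0.002],"angular":[0,0,0],"fingers":1},{"offset":[0,0,0.0015],"angular":[0,0,0],"fingers":1},{"offset":[0,0,0],"angular":[0,0,0],"fingers":1},{"offset":[0,0,0],"angular":[0,0,0],"fingers":0.7},{"offset":[0,0,0],"angular":[0,0,0],"fingers":0},{"offset":[0,0,0],"angular":[0,0,0],"fingers":0},{"offset":[0,0,0],"angular":[0,0,0],"fingers":0},{"offset":[0,0,0],"angular":[0,0,0],"fingers":0},{"offset":[0,0,0],"angular":[0,0,0],"fingers":0},{"offset":[0,0,-0.03],"angular":[0,0,0],"fingers":0},{"offset":[0,0,-0.08],"angular":[0,0,0],"fingers":0},{"offset":[0,0,-0.08],"angular":[0,0,0],"fingers":0},{"offset":[0,0,-0.045],"angular":[0,0,0],"fingers":0},{"offset":[0,0,0],"angular":[0,0,0],"fingers":0},{"offset":[0,0,0],"angular":[0,0,0],"fingers":0}]'
python3 - <<'E'
from h import *
s=w.state();f=w.grab_frame('wrist');im=f['image'];cv2.imwrite('pics/p6.png',im[:,:,::-1])
g=cv2.medianBlur(cv2.cvtColor(im,cv2.COLOR_RGB2GRAY),3)
c=cv2.HoughCircles(g[140:260,200:360],cv2.HOUGH_GRADIENT,1,30,param1=80,param2=15,minRadius=8,maxRadius=35)
print(None if c is None else [(x+200,y+140,r,np.round(cast(f,(x+200,y+140),47,s))) for x,y,r in c[0][:3]])
plan(431.9,123,100,191.8)
E
```

```text
time: 33.9
ee_pos: [538.3, -282.5, 100.6]
orientation: [180.0, -0.0, -168.2]
force: [-0.1, 0.5, -0.9]
finger_gap: 88.0
grip_force: 0.0
[(np.float32(279.5), np.float32(213.5), np.float32(17.4), array([ 539., -282.,   47.])), (np.float32(259.5), np.float32(182.5), np.float32(28.9), array([ 520., -300.,   47.]))]
turn [ 0.0016 -0.0012 -0.0001] shift [ 4.190e-02  8.368e-01 -3.000e-04] rows>= 9.0 1.0
```

```bash
python3 -m crank '[{"offset":[0.0042,0.0837,0],"angular":[0,0,0],"fingers":0},{"offset":[0.0042,0.0837,0],"angular":[0,0,0],"fingers":0},{"offset":[0.0042,0.0837,0],"angular":[0,0,0],"fingers":0},{"offset":[0.0042,0.0837,0],"angular":[0,0,0],"fingers":0},{"offset":[0.0042,0.0837,0],"angular":[0,0,0],"fingers":0},{"offset":[0.0042,0.0837,0],"angular":[0,0,0],"fingers":0},{"offset":[0.0042,0.0837,0],"angular":[0,0,0],"fingers":0},{"offset":[0.0042,0.0837,0],"angular":[0,0,0],"fingers":0},{"offset":[0.0042,0.0837,0],"angular":[0,0,0],"fingers":0},{"offset":[0.0042,0.0837,0],"angular":[0,0,0],"fingers":0},{"offset":[0,0,0],"angular":[0,0,0],"fingers":0},{"offset":[0,0,0],"angular":[0,0,0],"fingers":0},{"offset":[0,0,0],"angular":[0,0,0],"fingers":0}]'
python3 - <<'E'
from h import *
s=w.state();f=w.grab_frame('wrist');im=f['image'];cv2.imwrite('pics/e1.png',im[:,:,::-1])
print(project(f,[431.9,123,56],s));plan(431.9,123,-10,191.8)
hsv=cv2.cvtColor(im,cv2.COLOR_RGB2HSV)
bl=(hsv[...,2]<60).astype(np.uint8);li=((hsv[...,2]>135)).astype(np.uint8)
for n,m,z in(('black',bl,24),('light',li,56)):
  for c in cv2.findContours(m[140:254,200:360],cv2.RETR_EXTERNAL,cv2.CHAIN_APPROX_NONE,offset=(200,140))[0]:
    if cv2.contourArea(c)>80:
        (x,y),r=cv2.minEnclosingCircle(c);print(n,cv2.boundingRect(c),np.round((x,y,r)),np.round(cast(f,(x,y),z,s)))
E
```

```text
time: 35.25
ee_pos: [432.4, 121.9, 100.4]
orientation: [180.0, -0.1, -168.2]
force: [-0.1, 0.2, 1.0]
finger_gap: 88.2
grip_force: 0.0
[281.26400412 216.71034224]
turn [ 0.     -0.0009 -0.0014] shift [0.0008 0.0028 0.2212] rows>= 3.0 1.0
black (257, 174, 49, 45) [281. 200.  26.] [429. 122.  24.]
light (265, 201, 33, 32) [281. 218.  17.] [433. 123.  56.]
```

Eyepiece top at (281,218), i.e. (433,123). The grip goes on the tube, with the tips at about z 29, above the wide end.

```bash
python3 -m crank '[{"offset":[0,0.002,0.05],"angular":[0,0,0],"fingers":0},{"offset":[0,0,0.07],"angular":[0,0,0],"fingers":0},{"offset":[0,0,0.055],"angular":[0,0,0],"fingers":0},{"offset":[0,0,0.03],"angular":[0,0,0],"fingers":0},{"offset":[0,0,0.014],"angular":[0,0,0],"fingers":0},{"offset":[0,0,0],"angular":[0,0,0],"fingers":0},{"offset":[0,0,0],"angular":[0,0,0],"fingers":1},{"offset":[0,0,0],"angular":[0,0,0],"fingers":1},{"offset":[0,0,0],"angular":[0,0,0],"fingers":1},{"offset":[0,0,0],"angular":[0,0,0],"fingers":1},{"offset":[0,0,0],"angular":[0,0,0],"fingers":1},{"offset":[0,0,0],"angular":[0,0,0],"fingers":1},{"offset":[0,0,0],"angular":[0,0,0],"fingers":1},{"offset":[0,0,0],"angular":[0,0,0],"fingers":1},{"offset":[0,0,0],"angular":[0,0,0],"fingers":1},{"offset":[0,0,0],"angular":[0,0,0],"fingers":1}]'; python3 -c "
from h import *
plan(475.5,-294.5,110,191.8)"
```

```text
time: 36.9
ee_pos: [432.2, 123.6, -8.4]
orientation: [-180.0, 0.0, -168.2]
force: [0.4, -0.7, 0.0]
finger_gap: 22.3
grip_force: 30.0
turn [-0.  0.  0.] shift [ 0.0863 -0.8363 -0.2369] rows>= 9.0 1.0
```

```bash
python3 -m crank '[{"offset":[0,0,-0.04],"angular":[0,0,0],"fingers":1},{"offset":[0,0,-0.08],"angular":[0,0,0],"fingers":1},{"offset":[0,0,-0.08],"angular":[0,0,0],"fingers":1},{"offset":[0,0,-0.037],"angular":[0,0,0],"fingers":1},{"offset":[0.0086,-0.0836,0],"angular":[0,0,0],"fingers":1},{"offset":[0.0086,-0.0836,0],"angular":[0,0,0],"fingers":1},{"offset":[0.0086,-0.0836,0],"angular":[0,0,0],"fingers":1},{"offset":[0.0086,-0.0836,0],"angular":[0,0,0],"fingers":1},{"offset":[0.0086,-0.0836,0],"angular":[0,0,0],"fingers":1},{"offset":[0.0086,-0.0836,0],"angular":[0,0,0],"fingers":1},{"offset":[0.0086,-0.0836,0],"angular":[0,0,0],"fingers":1},{"offset":[0.0086,-0.0836,0],"angular":[0,0,0],"fingers":1},{"offset":[0.0086,-0.0836,0],"angular":[0,0,0],"fingers":1},{"offset":[0.0086,-0.0836,0],"angular":[0,0,0],"fingers":1},{"offset":[0,0,0],"angular":[0,0,0],"fingers":1},{"offset":[0,0,0],"angular":[0,0,0],"fingers":1},{"offset":[0,0,0],"angular":[0,0,0],"fingers":1}]'; python3 -c "
from h import *
plan(475.5,-294.5,-4.4,191.8)"
```

```text
time: 38.6
ee_pos: [475.3, -293.1, 109.9]
orientation: [179.9, -0.0, -168.2]
force: [-0.8, 0.6, -1.2]
finger_gap: 22.2
grip_force: 30.0
turn [ 0.001  -0.0005  0.0007] shift [ 2.000e-04 -2.800e-03  2.287e-01] rows>= 3.0 1.0
```

```bash
python3 -m crank '[{"offset":[0,-0.002,0.06],"angular":[0,0,0],"fingers":1},{"offset":[0,0,0.07],"angular":[0,0,0],"fingers":1},{"offset":[0,0,0.055],"angular":[0,0,0],"fingers":1},{"offset":[0,0,0.022],"angular":[0,0,0],"fingers":1},{"offset":[0,0,0.01],"angular":[0,0,0],"fingers":1},{"offset":[0,0,0.006],"angular":[0,0,0],"fingers":1},{"offset":[0,0,0.003],"angular":[0,0,0],"fingers":1},{"offset":[0,0,0.001],"angular":[0,0,0],"fingers":1},{"offset":[0,0,0],"angular":[0,0,0],"fingers":1},{"offset":[0,0,0],"angular":[0,0,0],"fingers":1},{"offset":[0,0,0],"angular":[0,0,0],"fingers":1}]'
```

```text
time: 39.7
ee_pos: [475.8, -295.4, -3.2]
orientation: [-180.0, 0.0, -168.2]
force: [0.0, -0.1, -0.5]
finger_gap: 22.7
grip_force: 30.0
```

```bash
python3 -m crank '[{"offset":[0,0,0.0025],"angular":[0,0,0],"fingers":1},{"offset":[0,0,0.002],"angular":[0,0,0],"fingers":1},{"offset":[0,0,0],"angular":[0,0,0],"fingers":1},{"offset":[0,0,0],"angular":[0,0,0],"fingers":0.7},{"offset":[0,0,0],"angular":[0,0,0],"fingers":0},{"offset":[0,0,0],"angular":[0,0,0],"fingers":0},{"offset":[0,0,0],"angular":[0,0,0],"fingers":0},{"offset":[0,0,0],"angular":[0,0,0],"fingers":0},{"offset":[0,0,0],"angular":[0,0,0],"fingers":0},{"offset":[0,0,-0.03],"angular":[0,0,0],"fingers":0},{"offset":[0,0,-0.08],"angular":[0,0,0],"fingers":0},{"offset":[0,0,-0.08],"angular":[0,0,0],"fingers":0},{"offset":[0,0,-0.09],"angular":[0,0,0],"fingers":0},{"offset":[0.02,0.085,-0.03],"angular":[0,0,0],"fingers":0},{"offset":[0.02,0.085,-0.03],"angular":[0,0,0],"fingers":0},{"offset":[0.02,0.085,0],"angular":[0,0,0],"fingers":0},{"offset":[0.02,0.085,0],"angular":[0,0,0],"fingers":0},{"offset":[0.02,0.085,0],"angular":[0,0,0],"fingers":0},{"offset":[0,0,0],"angular":[0,0,0],"fingers":0},{"offset":[0,0,0],"angular":[0,0,0],"fingers":0}]'
python3 -c "
from h import *
a=[w.grab_frame(n)['image'] for n in('top','scene')]
b=[cv2.resize(a[0][100:310,120:440],(800,300+225))[:,:,::-1],]
t=cv2.resize(a[0][140:300,125:205],(200,400));u=cv2.resize(a[0][165:245,370:430],(200,267))
v=cv2.resize(a[1][150:330,100:470],(800,389));x=np.zeros((600,800,3),np.uint8)
t=cv2.resize(a[0][130:300,120:440],(395,210));x[:210,:395]=t;u=cv2.resize(a[0][165:245,370:440],(184,210));x[:210,400:584]=u;x[210:599]=v
cv2.imwrite('pics/fin.png',x[:,:,::-1])"
```

```text
time: 41.7
ee_pos: [383.6, -97.3, 164.8]
orientation: [-179.9, 0.1, -168.1]
force: [0.8, -0.1, 0.1]
finger_gap: 88.0
grip_force: 0.0
```

View pics/fin.png

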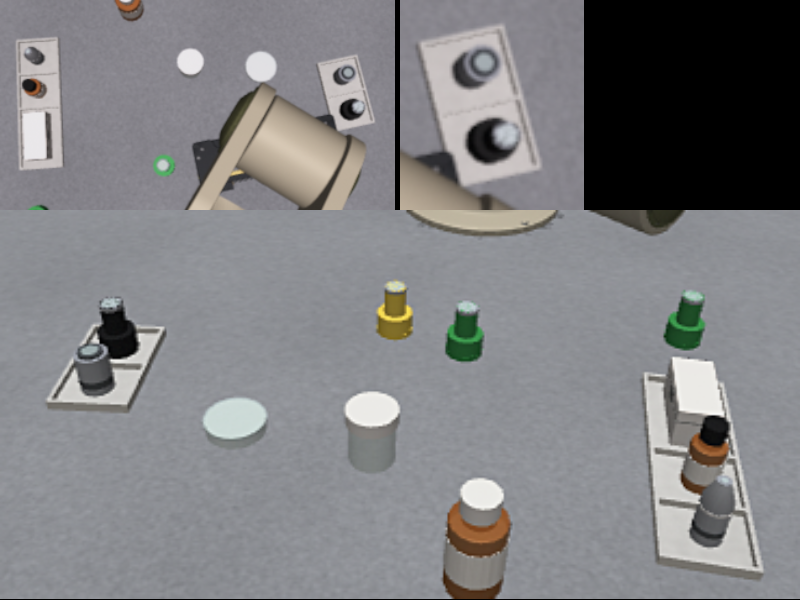

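All five parts stand in their compartments. In the longer tray: the box, the oil bottle at about (705,455) and the long objective at (712,510). In the shorter tray: the short objective at (95,370) and the eyepiece at (117,330). The bystanders haven't moved.

```bash
python3 -c "
from workcell import *
print(sign_off())"
```

```text
the job is handed in; nothing more can be done
None
```

Both kits are made up and handed in after about 42 s of robot time: all five parts stand upright in their compartments, and the stain bottle, specimen jar and look-alikes were left where they were.

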